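Lock the mould clamp with its R-clip

TASK

Lock the plaster mould's clamp: take the yellow-headed R-clip (the one with the bent spring leg) out of the wooden rack and push its straight leg straight down through the slot across the clamp's tie bar, with the bent leg riding over the side of the bar, until its stop plate is fully home on the bar, then let go. Leave the blue-headed plain pin hanging in the rack.

Things in the scene. Friction and masses are not known exactly. Their poses are not given: they have to be found in the camera images.
- clip_head (a point): Centre of the 80 g R-clip's round yellow head: 12 mm thick along x (grasp across it), 36 wide (y), 36 high. Clip hangs upright, z up, wires in its y-z plane. Stop plate 34x24x5, underside 36 mm below the centre, rests on two wooden rack rails, tops 105 mm above the table. Straight leg directly below the centre: 9 mm thick, last 15 mm 6 thick, tip 114 mm below the centre
- clip_toe (a point): Rounded end of the clip's bent leg: 8 mm wire, sprung to swing outward, on the clip's +y side, toe 96 mm below and 29 mm beside the head's centre. Wire centre is 27 mm from the straight leg's axis at its bulge, 18 mm at its waist 78 mm below the head's centre. Pushing the waist past the bar takes a few N, more than the weight, then the bulge snaps round the bar. Either side of the bar will do
- bar_hole (a point): Centre of the slot's upper mouth, at the top of the fixed level steel tie bar (44 mm diameter), 102 mm above the table. x runs along the bar to the mould; free end 38 mm away at -x. Slot goes straight down through the bar, 22 mm along x, 18 mm along y. Home: clip head's centre 36 mm above this, clip's x along the bar, either way round. At +x: 52 mm sleeve from 30 mm, plates 120 mm high from 73 mm
- pin_head (a point): Centre of the plain pin's head: same head, stop plate and straight leg as the R-clip, but blue and without bent leg. It hangs in the same rack, 70 to 130 mm from the R-clip, and stays there

How it is judged:
By the outcome, as a careful person would: the job done as asked, in the order asked, and still so for the second after the job is handed in, with the robot touching nothing.
It also fails if it takes over 35 s, if anything falls off the work surface, if the arm or the gripper's body presses on something with over 40 N, if the wrist force passes 120 N, or if a joint passes its speed limit or range.

ROBOT

A 7-joint arm with a two-finger parallel gripper is mounted at the origin on a cart in front of the work surface, level with it; the furniture and walls round the work are solid. World frame = base frame: x ahead of the robot, y to its left, z up, the work surface at z = 0. Lengths are in m, angles in rad, forces in N, time in s.
With the tool pointing down it reaches from about 0.4 to 0.85 m from the base axis. Payload 10.4 kg.
Tool frame: the origin (TCP) lies on the centre line of the jaws, within the pads' length; the fingertips stand 17 mm ahead of it and the grasp point (between the pads) lies 2 mm behind it; z points along the fingers, y is the line along which they close (so a half turn about z gives the same grasp; the last joint's range is limited). The gripper opens to 85 mm and grips with 20 to 120 N. Pads are 22 mm wide; open, the fingers measure 114 mm over their backs; the gripper's body (76 mm by 85 mm) begins 54 mm behind the grasp point. The pads swing forward as they close: fully open they stand 13 mm farther back than shut.
Start: joints at [-1.246, 0.332, -0.065, 1.46, 0.022, 1.35, -0.088], TCP at [0.213, 0.588, 0.248] pointing down, gripper open.
Joint ranges: [-2.6, 2.6], [-0.5, 2.12], [-1.47, 1.34], [0.16, 2.42], [-1.27, 4.41], [0.06, 2.06], [-2.6, 2.6]. Speed limits (rad/s): [2.22, 2.22, 2.79, 2.79, 3.14, 3.14, 3.14].

INTERFACE

Orientations are given as a unit quaternion [x, y, z, w].
In Python, from workcell import sensors, imaging, order, spotter gives the robot as it stands. The module is installed in compiled form; this text tells all that it offers.
- The arm moves only by the shell command python3 -m inch 'ROWS' [FORCE]. ROWS is JSON, a list that holds one entry, the list of rows, each a list of 7 numbers: the shift along the tool's x, y, z in m, then the turn, a rotation vector about the tool's x, y, z in rad, then the closure, from -1 (fully open) to 1 (shut). In form: [[[x, y, z, ax, ay, az, hand], ...]]. A call has 1 to 10 rows; each row is the pose to reach, as a shift and turn from the pose commanded when the call began, along the tool's axes at that moment; what a row does not reach only later rows make up. A row lasts 1/10 s, in which the tool goes at most 50 mm and 8.59 degrees, less where a joint would pass 70% of its speed; a pose out of reach is approached as far as the arm can. A call with a gripper value outside its range is refused whole. The fingers move at their own pace and stop on an object; FORCE is the grip in N (left out, the last holds). Time passes only in rows, so rows that repeat a pose let the fingers close. It gives the time, the measured TCP pose, the force, the opening and the grip force at its end, in the units of the state.
- sensors.get_obs(): the state, without advancing time (a new reading comes with each control period).
- imaging.camera(name): name is "side" or "top"; returns the picture (384x512x3 uint8, blue, green, red); there is no depth.
- imaging.calibration(name): a dict with "mtx" (3x3 intrinsics, pixels), "R" (3x3) and "t" (3): a world point X has camera coordinates R X + t. Camera axes: x right, y down, z forward; pixel columns grow to the right and rows downward; lengths in m; the calibration is good to about 2 mm. A picture is of the moment at which its call begins. calibration takes no time and is no camera call.
- order.hand_in(): hands the job in; it is judged then, once.
Trained networks look in the newest picture that a camera, given by its name, has taken for a name from the list of things; names that differ only in an ending like _2 or _b are one class to them, and where a whole thing is asked for, a point or a joint stands for the part that bears it (a point fixed in the world has none). Each returns a list of dicts, best first, with "conf" (0 to 1); they miss things now and then, are a little off and sometimes report something else, mostly with a low value. They report only what shows in the picture. A call takes as long as a camera call.
- spotter.look_for(label, camera): "pixel" ([column, row] in pixels, amid what is visible of it).
The state is a dict: "clock": time; "joint_pos": joint angles; "joint_velocities": joint speeds; "tau": joint torques, N m; "position": TCP position; "ee_rot": TCP orientation; "ft_force": force on the tool from outside, world axes, zero at the start; "torque": the same for the moment, N m; "grip_width": opening from 0.0 (shut) to 1.0 (fully open); "grasp_force": force on a finger pad.
Only numpy, scipy, OpenCV 4.12 (cv2) and the standard library are available. Lean on these libraries where they do the work, as an engineer would, in place of code of your own. Each camera call takes 0.05 s, during which the arm holds its last target. There are 200 camera calls.

## Working session

There is one attempt and no reset: what is moved stays moved. The work goes in short steps, Python scripts to look and compute and a shell command to move; the robot and the scene stay as the last step left them, time stands still between calls to the robot, and variables do not carry over. Pictures are saved under pics/ and viewed, at most 13 in all, crops included, and the job is handed in when it is done.

```bash
mkdir -p pics
cat > h.py <<'E'
import numpy as np, cv2
from workcell import sensors, imaging, order, spotter
L=['clip_head','clip_toe','bar_hole','pin_head']
def tri(pa,pb,ca='side',cb='top'):
    A=[]
    for p,c in((pa,ca),(pb,cb)):
        k=imaging.calibration(c);P=np.array(k['mtx'])@np.c_[k['R'],np.ravel(k['t'])]
        A.append(P)
    X=cv2.triangulatePoints(A[0],A[1],np.float64(pa).reshape(2,1),np.float64(pb).reshape(2,1)).ravel()
    return X[:3]/X[3]
def proj(X,c):
    k=imaging.calibration(c);q=np.array(k['mtx'])@(np.array(k['R'])@X+np.ravel(k['t']));return q[:2]/q[2]
def atz(p,z,c):
    k=imaging.calibration(c);R=np.array(k['R']);o=-R.T@np.ravel(k['t']);d=R.T@np.linalg.inv(k['mtx'])@[*p,1];return o+d*(z-o[2])/d[2]
E
python3 - <<'E'
from h import *
for c in('side','top'):
    cv2.imwrite(f'pics/{c}0.png',imaging.camera(c))
    k=imaging.calibration(c);print(c,-np.array(k['R']).T@np.ravel(k['t']),np.array(k['R']).round(2).tolist())
    for l in L: print(l,[(np.round(d['pixel'],1).tolist(),round(d['conf'],2)) for d in spotter.look_for(l,c)[:3]])
o=sensors.get_obs();print(o)
E
```

```text
side [ 0.10219505 -0.68017457  0.46951439] [[0.86, -0.51, -0.02], [-0.22, -0.33, -0.92], [0.47, 0.79, -0.4]]
clip_head [([290.6, 222.0], 0.64)]
clip_toe [([285.6, 238.4], 0.58)]
bar_hole [([237.5, 176.4], 0.83)]
pin_head [([332.0, 237.2], 0.56)]
top [0.28126783 0.01724544 1.23847993] [[-0.09, -1.0, -0.0], [-0.98, 0.09, -0.2], [0.2, -0.01, -0.98]]
clip_head []
clip_toe []
bar_hole [([161.0, 174.3], 0.64)]
pin_head []
{'clock': 0.5, 'joint_pos': array([-1.24564294,  0.33224124, -0.06467597,  1.46014874,  0.02156046,
        1.34992161, -0.08851055]), 'joint_velocities': array([-0.00058817,  0.00015955, -0.00119054, -0.00043562, -0.00028382,
       -0.00122156,  0.00072241]), 'tau': array([ 2.28167683e-04, -6.24751854e+01,  4.91440028e-02, -3.91553879e+01,
        1.64742500e-02,  2.64290073e-03, -3.57293084e-05]), 'position': array([0.21297492, 0.58758367, 0.24828838]), 'ee_rot': array([ 1.73020427e-01,  9.84918236e-01, -1.01506522e-05, -2.35762286e-05]), 'ft_force': array([ 0.55279816, -0.74951128, -0.71632729]), 'torque': array([-0.02133536,  0.03053552, -0.01021547]), 'grasp_force': 0.0, 'grip_width': 0.9999979030258668}
```

View pics/side0.png

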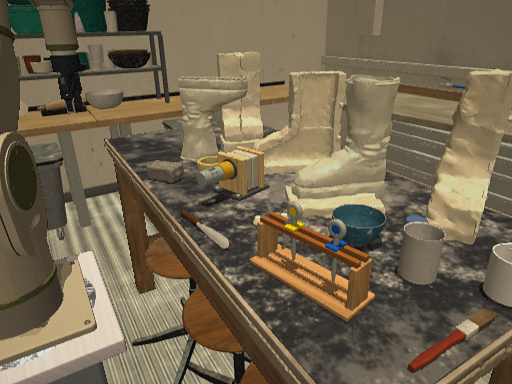

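View pics/top0.png

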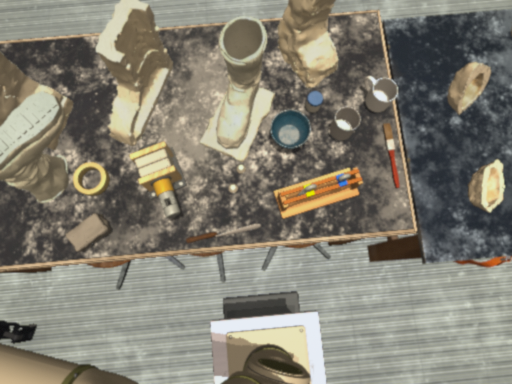

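Side view: the rack is at the lower centre, with the yellow clip head at about (295,211) and the blue pin head at about (338,229). The bar is at about (210,177) with its sleeve. Top view: yellow at about (310,191), blue at about (343,182), bar at about (168,203). The spotter results look off from these, so I'll zoom in.

Run:
```python
from h import *
s=cv2.imread('pics/side0.png');t=cv2.imread('pics/top0.png')
r=lambda im,x,y,w,h,f:cv2.resize(im[y:y+h,x:x+w],None,fx=f,fy=f,interpolation=cv2.INTER_CUBIC)
a=r(s,185,140,90,70,4.4);b=r(s,250,195,90,70,4.4)
c=r(t,125,155,90,65,4.4);d=r(t,270,155,90,65,4.4)
cv2.imwrite('pics/c1.png',np.vstack([np.hstack([a,b]),np.hstack([c,d])])[:600,:800])
```

```text
(no output)
```

View pics/c1.png

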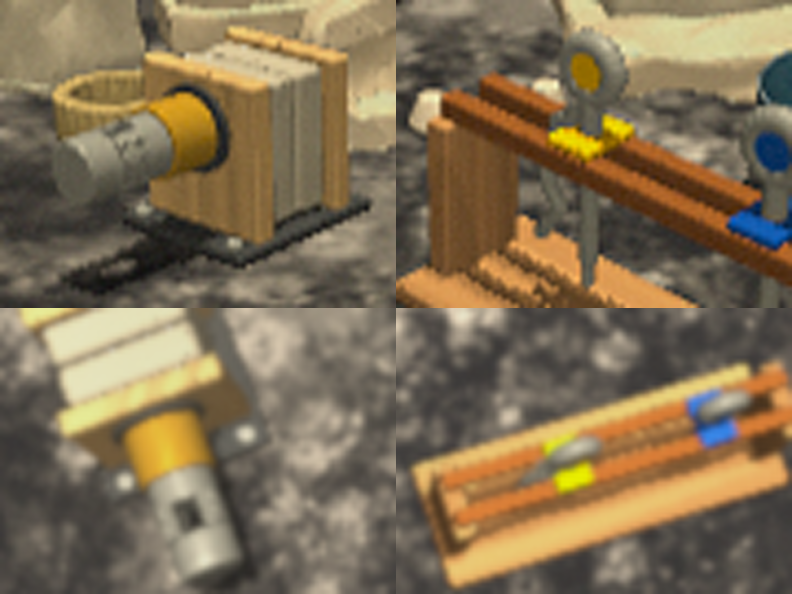

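The crop shows the slot mouth at side (212.7,169) and top (167.7,202). The clip head is at side (294.3,211) and top (310.7,187.3). Its bent leg points toward the left rack end, with the toe at side (282.7,247.7).

Run:
```python
from h import *
T=lambda cx,cy:np.array([125+cx/4.4,155+(cy-308)/4.4]);T2=lambda cx,cy:np.array([270+(cx-396)/4.4,155+(cy-308)/4.4])
S=lambda cx,cy:[185+cx/4.4,140+cy/4.4];S2=lambda cx,cy:[250+(cx-396)/4.4,195+cy/4.4]
print('slot',tri(S(122,128),T(188,516)),atz(T(188,516),.102,'top'),atz(S(122,128),.102,'side'))
print('head',tri(S2(592,70),T2(577,451)),atz(T2(577,451),.150,'top'),atz(S2(592,70),.141,'side'))
print('plate',atz(T2(570,465),.110,'top'),'pin',atz(T2(724,403),.150,'top'))
a=atz(T2(447,483),.105,'top');b=atz(T2(783,372),.105,'top')
c=atz(T2(462,513),.105,'top');d=atz(T2(790,408),.105,'top')
f=lambda u:np.degrees(np.arctan2(u[1],u[0]))
print('rail ang',f(b-a),f(d-c))
# bar: edges left/right
e=atz(T(150,478),.08,'top');g=atz(T(180,578),.08,'top');h=atz(T(213,465),.08,'top');i=atz(T(243,555),.08,'top')
print('bar ang',f(e-g),f(h-i)); 
e=atz(T(188,516),.102,'top')
j=atz(T(63,425),.120,'top');k=atz(T(218,365),.120,'top');print('plate ang',f(k-j)+90)
from scipy.spatial.transform import Rotation as R
print(R.from_quat(sensors.get_obs()['ee_rot']).as_matrix().round(3))
```

```text
slot [0.49790981 0.24511852 0.09722274] [0.49440113 0.2450392  0.102     ] [0.49609508 0.23298022 0.102     ]
head [ 0.4917878  -0.16004639  0.1401956 ] [ 0.49069195 -0.15891102  0.15      ] [ 0.48967727 -0.16122797  0.141     ]
plate [ 0.48963108 -0.15978877  0.11      ] pin [ 0.51283251 -0.25429193  0.15      ]
rail ang -76.71355926391102 -77.30872821171347
bar ang 13.654333991119056 14.93577119735068
plate ang 16.824147725820495
[[-0.94   0.341 -0.   ]
 [ 0.341  0.94  -0.   ]
 [ 0.    -0.    -1.   ]]
```

```bash
python3 -m inch '[[[-0.034,-0.033,0,0,0,0.12,-1],[-0.068,-0.065,0,0,0,0.25,-1],[-0.102,-0.098,0,0,0,0.37,-1],[-0.136,-0.130,0,0,0,0.50,-1],[-0.170,-0.163,0,0,0,0.62,-1],[-0.204,-0.196,0,0,0,0.75,-1],[-0.238,-0.228,0,0,0,0.87,-1],[-0.272,-0.261,0,0,0,0.995,-1],[-0.272,-0.261,0,0,0,0.995,-1]]]' 40
cat >> h.py <<'E'
from scipy.spatial.transform import Rotation as Ro
def go(p,yang):
    "tool-frame shift/turn to put TCP at p, pointing down, tool y at heading yang deg"
    o=sensors.get_obs();R=Ro.from_quat(o['ee_rot']);y=np.r_[np.cos(np.radians(yang)),np.sin(np.radians(yang)),0];z=np.r_[0,0,-1.]
    G=Ro.from_matrix(np.c_[np.cross(y,z),y,z])
    print('pos',o['position'].round(4),'clock',o['clock'],'F',o['ft_force'].round(1),'w',round(o['grip_width'],3),round(o['grasp_force'],1))
    print('shift',R.inv().apply(np.array(p)-o['position']).round(4),'turn',(R.inv()*G).as_rotvec().round(4))
E
python3 -c "
from h import *
go([.4905,-.160,.248],13)"
```

```text
clock: 1.4
position: [0.3826, 0.2439, 0.2488]
ee_rot: [0.627, 0.779, 0.0, 0.0]
ft_force: [0.2, 0.5, 0.4]
grip_width: 1.003
grasp_force: 0.0
pos [0.3826 0.2439 0.2488] clock 1.4 F [0.2 0.5 0.4] w 1.003 0.0
shift [-0.4176  0.0191  0.0009] turn [ 0.0012  0.0001 -0.0118]
```

```bash
python3 -m inch '[[[-0.046,0.002,0,0,0,0,-1],[-0.093,0.004,0,0,0,0,-1],[-0.139,0.006,0,0,0,0,-1],[-0.186,0.008,0,0,0,0,-1],[-0.232,0.010,0,0,0,0,-1],[-0.278,0.013,0,0,0,0,-1],[-0.325,0.015,0,0,0,-0.012,-1],[-0.371,0.017,0,0,0,-0.012,-1],[-0.418,0.019,0,0,0,-0.012,-1],[-0.418,0.019,0,0,0,-0.012,-1]]]'
python3 - <<'E'
from h import *
go([.4905,-.160,.16],13)
s=imaging.camera('side');t=imaging.camera('top');cv2.imwrite('pics/s1.png',s);cv2.imwrite('pics/t1.png',t)
r=lambda im,x,y,w,h,f:cv2.resize(im[y:y+h,x:x+w],None,fx=f,fy=f,interpolation=cv2.INTER_CUBIC)
cv2.imwrite('pics/c2.png',np.hstack([r(s,240,120,100,150,4),r(t,250,120,100,150,4)]))
E
```

```text
clock: 2.4
position: [0.4929, -0.1592, 0.2486]
ee_rot: [0.62, 0.785, -0.001, 0.001]
ft_force: [-0.5, 0.5, 0.8]
grip_width: 1.003
grasp_force: 0.0
pos [ 0.4929 -0.1592  0.2486] clock 2.4 F [-0.5  0.5  0.8] w 1.003 0.0
shift [ 0.0001 -0.0025  0.0886] turn [-0.0001  0.0032  0.0065]
```

View pics/c2.png

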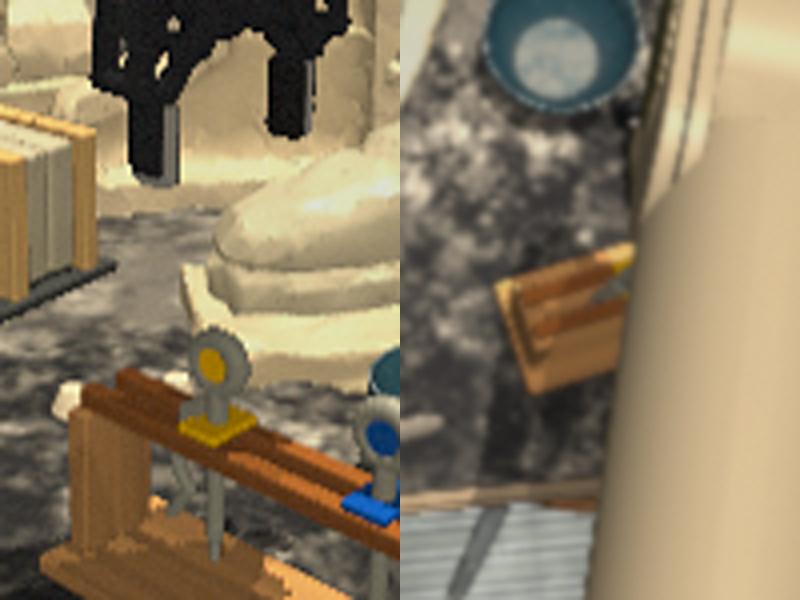

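The gripper is centred over the yellow head (crop 218,360). Rails and jaws look square to each other. Descending.

```bash
python3 -m inch '[[[0,-0.0025,0.040,0,0.003,0.006,-1],[0,-0.0025,0.075,0,0.003,0.006,-1],[0,-0.0025,0.100,0,0.003,0.006,-1],[0,-0.0025,0.108,0,0.003,0.006,-1],[0,-0.0025,0.108,0,0.003,0.006,-1]]]'
python3 - <<'E'
from h import *
go([.4905,-.160,.1405],13)
s=imaging.camera('side');cv2.imwrite('pics/s2.png',s)
r=lambda im,x,y,w,h,f:cv2.resize(im[y:y+h,x:x+w],None,fx=f,fy=f,interpolation=cv2.INTER_CUBIC)
cv2.imwrite('pics/c3.png',r(s,240,140,120,120,5))
E
```

```text
clock: 3.0
position: [0.49, -0.1527, 0.1398]
ee_rot: [0.619, 0.785, 0.001, -0.002]
ft_force: [-0.1, -0.7, 1.2]
grip_width: 0.998
grasp_force: 0.0
pos [ 0.49   -0.1527  0.1398] clock 3.0 F [-0.1 -0.7  1.2] w 0.998 0.0
shift [-0.0072 -0.0013 -0.0007] turn [-0.0014 -0.0039  0.0089]
```

View pics/c3.png

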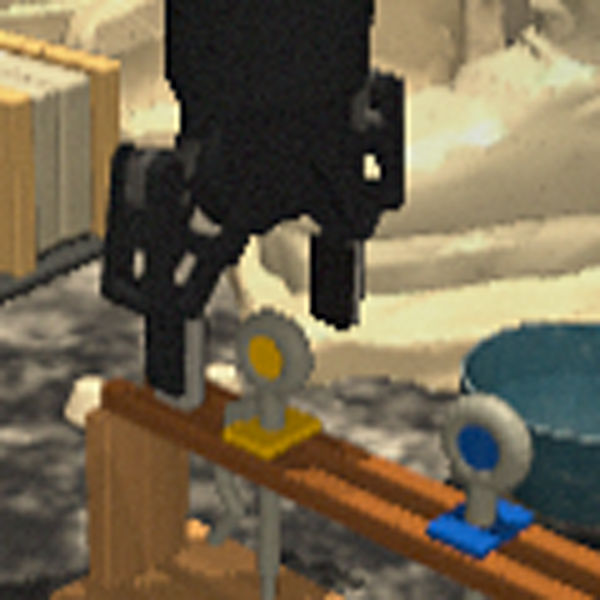

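```bash
python3 -m inch '[[[0,0,0,0,0,0,-1],[0,0,0,0,0,0,-1]]]'
python3 - <<'E'
from h import *
go([.4905,-.160,.1405],13)
print(proj(np.array([.49,-.1527,.135]),'side'),proj(np.array([.4905,-.160,.141]),'side'))
print(atz([240+268/5,140+360/5],.141,'side'))
E
```

```text
clock: 3.25
position: [0.4911, -0.1539, 0.1415]
ee_rot: [0.62, 0.785, 0.002, -0.0]
ft_force: [0.0, 0.3, -0.4]
grip_width: 1.0
grasp_force: 0.0
pos [ 0.4911 -0.1539  0.1415] clock 3.25 F [ 0.   0.3 -0.4] w 1.0 0.0
shift [-0.0058 -0.002   0.001 ] turn [ 0.0021 -0.0028  0.0075]
[292.01651351 211.95120025] [294.51462888 210.56034049]
[ 0.48545749 -0.1639632   0.141     ]
```

```bash
python3 -m inch '[[[-0.007,-0.002,0,0,0,0.005,-1],[-0.007,-0.002,0,0,0,0.005,-1],[-0.007,-0.002,0,0,0,0.005,1],[-0.007,-0.002,0,0,0,0.005,1],[-0.007,-0.002,0,0,0,0.005,1],[-0.007,-0.002,0,0,0,0.005,1],[-0.007,-0.002,0,0,0,0.005,1],[-0.007,-0.002,0,0,0,0.005,1]]]' 60
python3 -c "
from h import *
go([.4905,-.160,.141],13)
cv2.imwrite('pics/c4.png',cv2.resize(imaging.camera('side')[140:260,240:360],None,fx=5,fy=5,interpolation=cv2.INTER_CUBIC))"
```

```text
clock: 4.05
position: [0.4906, -0.161, 0.1405]
ee_rot: [0.622, 0.783, 0.001, -0.001]
ft_force: [2.5, 0.6, 0.1]
grip_width: 0.134
grasp_force: 59.5
pos [ 0.4906 -0.161   0.1405] clock 4.05 F [2.5 0.6 0.1] w 0.134 59.5
shift [ 0.001   0.0001 -0.0005] turn [ 0.0013 -0.0028  0.0025]
```

View pics/c4.png

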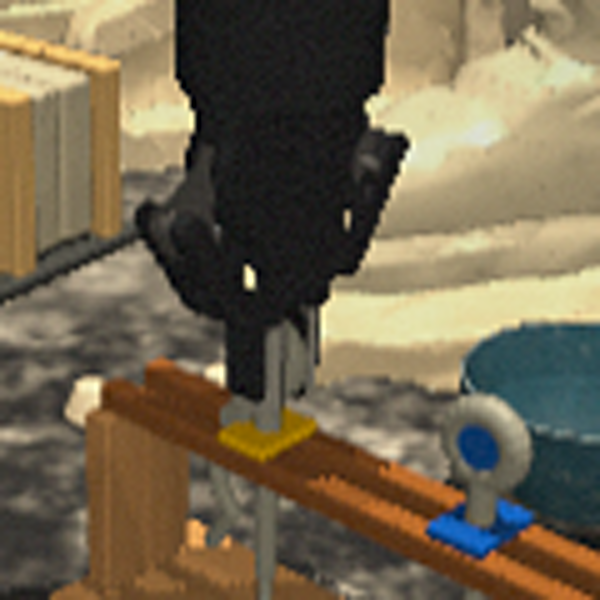

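Gripped (11.4 mm, 60 N). Lifting, and zooming in on the slot using pictures I already have.

```bash
python3 -m inch '[[[0,0,-0.02,0,0,0,1],[0,0,-0.05,0,0,0,1],[0,0,-0.09,0,0,0,1],[0,0,-0.13,0,0,0,1],[0,0,-0.13,0,0,0,1]]]'
python3 - <<'E'
from h import *
go([.4905,-.160,.271],13)
s=cv2.imread('pics/side0.png');t=cv2.imread('pics/top0.png')
r=lambda im,x,y,w,h,f:cv2.resize(im[y:y+h,x:x+w],None,fx=f,fy=f,interpolation=cv2.INTER_CUBIC)
cv2.imwrite('pics/c5.png',np.hstack([r(s,190,155,50,50,8),r(t,145,175,50,50,8)]))
E
```

```text
clock: 4.6
position: [0.4918, -0.1626, 0.2749]
ee_rot: [0.622, 0.783, 0.003, 0.002]
ft_force: [-0.1, 0.1, -1.3]
grip_width: 0.134
grasp_force: 60.5
pos [ 0.4918 -0.1626  0.2749] clock 4.6 F [-0.1  0.1 -1.3] w 0.134 60.5
shift [ 0.0028 -0.0007  0.0039] turn [ 0.0065 -0.0013  0.0017]
```

View pics/c5.png

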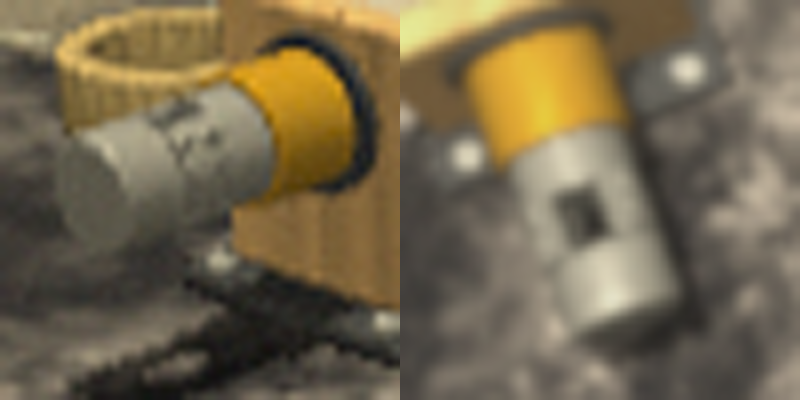

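Run:
```python
from h import *
S=lambda x,y:[190+x/8,155+y/8];T=lambda x,y:[145+(x-400)/8,175+y/8]
f=lambda u:np.degrees(np.arctan2(u[1],u[0]))
e=atz(S(96,192),.08,'side');print('end side',e)
for a in(13,15,17):
  u=np.r_[np.cos(np.radians(a)),np.sin(np.radians(a)),0];print(a,'slot from end',e+.038*u)
print('slot top',atz(T(580,216),.102,'top'),'side',atz(S(180,112),.102,'side'))
A=lambda x,y,z:atz(T(x,y),z,'top')
print(f(A(515,170,.08)-A(575,325,.08)),f(A(628,130,.08)-A(690,290,.08)),f(A(468,85,.08)-A(503,168,.08)),f(A(603,30,.08)-A(630,122,.08)))
print('bar mid-line', (A(545,247,.08)+A(659,210,.08))/2)
p=np.array([.4944,.245,.102]);print('top slot in side crop',(proj(p,'side')-[190,155])*8)
```

```text
end side [0.4615886  0.23231156 0.08      ]
13 slot from end [0.49861466 0.2408597  0.08      ]
15 slot from end [0.49829378 0.24214668 0.08      ]
17 slot from end [0.49792818 0.24342168 0.08      ]
slot top [0.49524739 0.24564643 0.102     ] side [0.49586674 0.23400004 0.102     ]
17.94566764250283 17.576869817208948 19.60752897035077 12.923481404097789
bar mid-line [0.49407391 0.24231286 0.08      ]
top slot in side crop [163.12873399 103.67083996]
```

```bash
python3 -c "
from h import *
go([.496,.243,.271],16.5)"
```

```text
pos [ 0.4918 -0.1626  0.2749] clock 4.6 F [-0.1  0.1 -1.3] w 0.134 60.5
shift [0.3941 0.096  0.0051] turn [ 0.0066 -0.0011 -0.0594]
```

```bash
python3 -m inch '[[[0.044,0.0107,0,0,0,-0.007,1],[0.087,0.0213,0,0,0,-0.014,1],[0.131,0.032,0,0,0,-0.02,1],[0.175,0.0427,0,0,0,-0.027,1],[0.218,0.0533,0,0,0,-0.034,1],[0.262,0.064,0,0,0,-0.04,1],[0.306,0.0747,0,0,0,-0.047,1],[0.349,0.0853,0,0,0,-0.054,1],[0.393,0.096,0,0,0,-0.06,1],[0.393,0.096,0,0,0,-0.06,1]]]'
python3 -m inch '[[[0,0,0.015,0,0,0,1],[0,0,0.03,0,0,0,1],[0,0,0.042,0,0,0,1],[0,0,0.042,0,0,0,1],[0,0,0.042,0,0,0,1]]]'
python3 - <<'E'
from h import *
go([.496,.243,.230],16.5)
s=imaging.camera('side');t=imaging.camera('top');cv2.imwrite('pics/s6.png',s);cv2.imwrite('pics/t6.png',t)
r=lambda im,x,y,w,h,f:cv2.resize(im[y:y+h,x:x+w],None,fx=f,fy=f,interpolation=cv2.INTER_CUBIC)
cv2.imwrite('pics/c6.png',np.hstack([r(s,185,135,56,80,7),r(t,145,155,56,80,7)]))
E
```

```text
clock: 5.6
position: [0.4921, 0.2498, 0.2696]
ee_rot: [0.594, 0.804, 0.0, -0.002]
ft_force: [-1.2, -1.2, -0.9]
grip_width: 0.133
grasp_force: 60.3
clock: 6.1
position: [0.4943, 0.2428, 0.2295]
ee_rot: [0.598, 0.801, 0.001, -0.001]
ft_force: [-0.3, 1.3, 0.1]
grip_width: 0.137
grasp_force: 60.4
pos [0.4943 0.2428 0.2295] clock 6.1 F [-0.3  1.3  0.1] w 0.137 60.4
shift [-0.0003  0.0016 -0.0005] turn [-0.0002 -0.0028  0.0008]
```

View pics/c6.png

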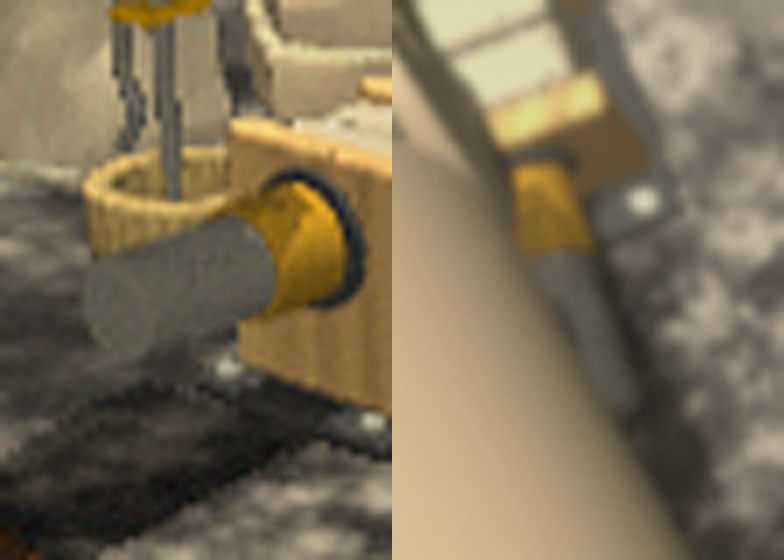

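Run:
```python
from h import *
o=sensors.get_obs();p=o['position'];print(p.round(4))
for d in(.037,.06,.08,.1135): print(d,((proj(p-[0,0,d],'side')-[185,135])*7).round(1))
print('tip seen vs pred at tip:',proj(p-[0,0,.1135],'side'),[210,163.6])
print('tip at .1165 from side',atz([210,163.6],p[2]-.1135,'side'))
q=np.array([p[0],p[1],.102]);print('mouth under tip',proj(q,'side'),((proj(q,'side')-[185,135])*7))
for dx,dy in((.01,0),(0,.01)): print(proj(q+[dx,dy,0],'side')-proj(q,'side'))
```

```text
[0.4947 0.2431 0.2302]
0.037 [164.7  12. ]
0.06 [168.7  69. ]
0.08 [172.2 117.7]
0.1135 [177.9 197.6]
tip seen vs pred at tip: [210.40918797 163.22990291] [210, 163.6]
tip at .1165 from side [0.49243475 0.24093008 0.11665254]
mouth under tip [210.75749294 168.13405754] [180.30245058 231.93840275]
[ 3.23340688 -0.68314914]
[-1.46369838 -1.02559014]
```

Side view: leg tip at about (210,163.6), within 0.6 px of the prediction. The evidence puts the slot 3–4 mm further along the bar, so I'll correct and probe gently.

```bash
python3 -m inch '[[[0,0.0037,0,0,0,0,1],[0,0.0037,0.005,0,0,0,1],[0,0.0037,0.010,0,0,0,1],[0,0.0037,0.015,0,0,0,1],[0,0.0037,0.018,0,0,0,1],[0,0.0037,0.018,0,0,0,1]]]'
python3 -m inch '[[[0,0,0.003,0,0,0,1],[0,0,0.003,0,0,0,1]]]'
```

```text
clock: 6.8
position: [0.4976, 0.244, 0.2108]
ee_rot: [0.598, 0.802, 0.001, -0.001]
ft_force: [-0.1, -1.3, -0.7]
grip_width: 0.134
grasp_force: 60.4
clock: 7.0
position: [0.4978, 0.2441, 0.2082]
ee_rot: [0.598, 0.802, 0.001, -0.001]
ft_force: [-0.2, -0.9, -0.7]
grip_width: 0.134
grasp_force: 60.4
```

```bash
python3 -m inch '[[[0,0,0.004,0,0,0,1],[0,0,0.008,0,0,0,1],[0,0,0.012,0,0,0,1],[0,0,0.012,0,0,0,1]]]'
python3 - <<'E'
from h import *
go([.498,.244,.196],16.5)
s=imaging.camera('side');cv2.imwrite('pics/s7.png',s)
cv2.imwrite('pics/c7.png',cv2.resize(s[135:215,185:265],None,fx=7,fy=7,interpolation=cv2.INTER_CUBIC))
E
```

```text
clock: 7.4
position: [0.4976, 0.244, 0.1957]
ee_rot: [0.598, 0.802, 0.0, -0.001]
ft_force: [-0.7, -0.0, -0.4]
grip_width: 0.131
grasp_force: 60.4
pos [0.4976 0.244  0.1957] clock 7.4 F [-0.7 -0.  -0.4] w 0.131 60.4
shift [-0.0001  0.0004 -0.0003] turn [-0.0009 -0.0027  0.001 ]
```

View pics/c7.png

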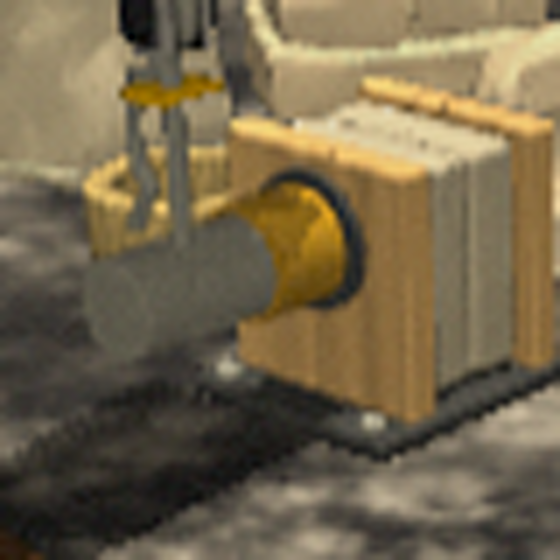

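The leg has entered the slot at crop (182,243), and the toe is clear on the far side. Pushing on.

```bash
python3 -m inch '[[[0,0,0.006,0,0,0,1],[0,0,0.012,0,0,0,1],[0,0,0.018,0,0,0,1],[0,0,0.018,0,0,0,1]]]'
python3 -m inch '[[[0,0,0.005,0,0,0,1],[0,0,0.010,0,0,0,1],[0,0,0.014,0,0,0,1],[0,0,0.014,0,0,0,1]]]'
```

```text
clock: 7.85
position: [0.4973, 0.2443, 0.1774]
ee_rot: [0.598, 0.802, 0.0, -0.002]
ft_force: [-0.1, 0.0, -0.9]
grip_width: 0.129
grasp_force: 60.4
clock: 8.25
position: [0.4971, 0.2447, 0.1636]
ee_rot: [0.598, 0.802, 0.001, -0.002]
ft_force: [-1.4, 3.6, -1.2]
grip_width: 0.133
grasp_force: 60.2
```

```bash
python3 -m inch '[[[0,0,0.004,0,0,0,1],[0,0,0.008,0,0,0,1],[0,0,0.012,0,0,0,1],[0,0,0.012,0,0,0,1]]]'
python3 -m inch '[[[0,0,0.004,0,0,0,1],[0,0,0.008,0,0,0,1],[0,0,0.008,0,0,0,1]]]'
```

```text
clock: 8.65
position: [0.497, 0.2442, 0.1512]
ee_rot: [0.598, 0.802, 0.0, -0.002]
ft_force: [-2.5, 4.5, -4.5]
grip_width: 0.132
grasp_force: 59.8
clock: 8.95
position: [0.4976, 0.2439, 0.1435]
ee_rot: [0.598, 0.802, 0.0, -0.001]
ft_force: [0.9, 5.5, -8.3]
grip_width: 0.13
grasp_force: 59.3
```

```bash
python3 -m inch '[[[0,0,0.003,0,0,0,1],[0,0,0.005,0,0,0,1],[0,0,0.005,0,0,0,1]]]'
python3 -m inch '[[[0,0,0.002,0,0,0,1],[0,0,0.003,0,0,0,1],[0,0,0.003,0,0,0,1]]]'
```

```text
clock: 9.25
position: [0.4978, 0.244, 0.1391]
ee_rot: [0.598, 0.801, 0.001, -0.001]
ft_force: [-0.2, 2.1, -4.1]
grip_width: 0.136
grasp_force: 59.7
clock: 9.55
position: [0.4981, 0.2441, 0.137]
ee_rot: [0.598, 0.801, 0.001, -0.001]
ft_force: [-2.8, 0.7, 5.1]
grip_width: 0.133
grasp_force: 61.2
```

```bash
python3 -m inch '[[[0,0,0.0015,0,0,0,1],[0,0,0.0015,0,0,0,1],[0,0,0.0015,0,0,0,1]]]'
python3 -c "
from h import *
go([.498,.244,.137],16.5)
cv2.imwrite('pics/c8.png',cv2.resize(imaging.camera('side')[135:215,185:265],None,fx=7,fy=7,interpolation=cv2.INTER_CUBIC))"
```

```text
clock: 9.85
position: [0.4982, 0.2441, 0.1368]
ee_rot: [0.598, 0.801, 0.001, -0.001]
ft_force: [-6.5, -3.0, 18.6]
grip_width: 0.131
grasp_force: 63.4
pos [0.4982 0.2441 0.1368] clock 9.85 F [-6.5 -3.  18.6] w 0.131 63.4
shift [-0.0001 -0.0002 -0.0002] turn [ 0.0008 -0.0037  0.0006]
```

View pics/c8.png

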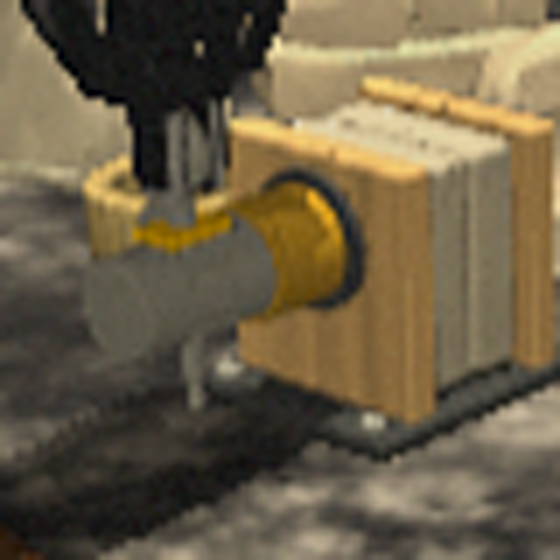

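The stop plate sits on the bar at crop (183,235) and the leg shows below at (195,380). It is hard home with 18 N, so I'll ease off, release and retreat.

```bash
python3 -m inch '[[[0,0,-0.0015,0,0,0,1],[0,0,-0.0015,0,0,0,1],[0,0,-0.0015,0,0,0,0.2],[0,0,-0.0015,0,0,0,0.2],[0,0,-0.0015,0,0,0,0.2],[0,0,-0.0015,0,0,0,0.2]]]'
python3 -m inch '[[[0,0,-0.02,0,0,0,0.2],[0,0,-0.05,0,0,0,0.2],[0,0,-0.09,0,0,0,0.2],[0,0,-0.13,0,0,0,0.2],[0,0,-0.13,0,0,0,0.2],[0,0,-0.13,0,0,0,0.2],[0,0,-0.13,0,0,0,0.2]]]'
python3 -c "
from h import *
s=imaging.camera('side')
cv2.imwrite('pics/c9.png',cv2.resize(s[120:270,185:385],None,fx=4,fy=4,interpolation=cv2.INTER_CUBIC))"
```

```text
clock: 10.5
position: [0.4978, 0.2442, 0.1363]
ee_rot: [0.598, 0.802, 0.001, -0.001]
ft_force: [-0.5, 0.1, 0.1]
grip_width: 0.404
grasp_force: 0.0
clock: 11.2
position: [0.4975, 0.2438, 0.2653]
ee_rot: [0.598, 0.802, 0.0, -0.001]
ft_force: [0.4, -0.1, -0.6]
grip_width: 0.399
grasp_force: 0.0
```

View pics/c9.png

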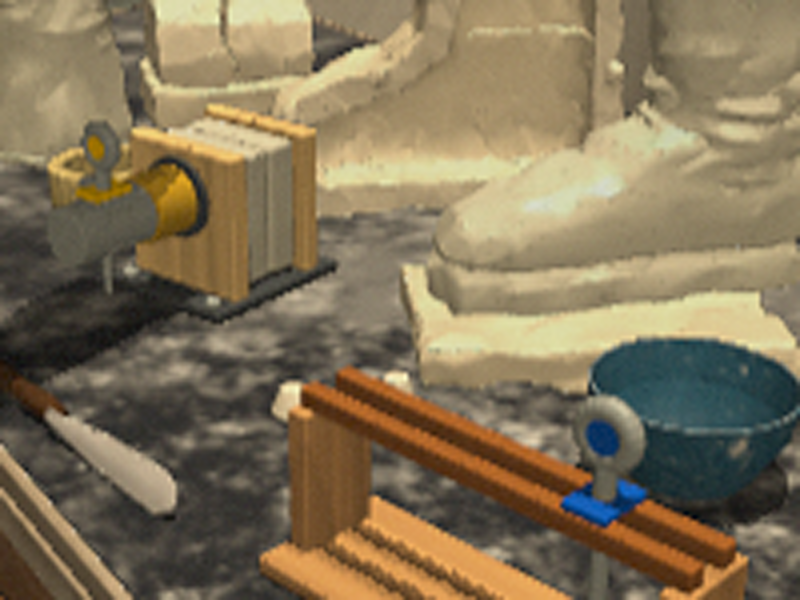

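The clip sits home on the bar at crop (100,150), the blue pin still hangs in the rack at (605,440), and the gripper is clear.

```bash
python3 -c "
from workcell import order
print(order.hand_in())"
```

```text
the job is handed in; nothing more can be done
None
```

The R-clip is pushed home in the tie bar's slot and released, the blue pin still hangs in the rack, and the job is handed in at about 11 s on the robot's clock.

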